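Check the bag closer's spring grip with a gap blade

TASK

Check that the bag closer on the packing table still grips: pull the gauge with the flat slab handle up out of the wooden stand, lower its blade upright and square between the closer's two steel jaw plates until it drags snugly and the sprung plate has given about 2 mm, and finish with the gripper still holding it at that depth. Do not force it in or push its tip out below the plates; leave the round-handled gauge in the stand and do not knock the other things about.

Things in the scene. Friction and masses are not known exactly. Their poses are not given: they have to be found in the camera images.
- gauge: The gauge to use: a steel blade 30 wide (own x), 5 thick (own y) and 80 long, pointing down from a black slab handle 40 (x) by 26 (y, grip it across this) by 48 tall. Origin at the middle of the blade's bottom edge (the tip); z points up the blade; handle from 78 to 126 above the tip. 120 g. It starts upright in one of the stand's slots, its shoulder on the stand's top; it comes clear when pulled up 80.
- gauge_handle (a point): A good place to grip: the middle of the slab handle, 105 above the gauge's tip; the handle's underside is 27 below it, its top 21 above it.
- spare: The other gauge, to be left alone, in the other slot: 9 thick blade and a round black handle, 34 across and 48 tall. Origin at the blade's tip.
- stand: Fixed wooden block 150 (own x) by 60 (own y), 85 high, with two slots in a row along x, 39 either side of the middle, each 40 to 46 long and 12 wide. Origin under its middle.
- closer: The bag closer: fixed grey base 130 (own x) by 200 (own y) with a tower at each y end, 102 high (studs to 112), and the two jaw plates upright between the towers. Origin under its middle on the table. The gap between the plates runs along own x, and they close along own y.
- jaw_frame: The frame that carries both jaw plates. It floats along own y by up to 12 either way against a weak spring (0.3 N per mm), so the jaws centre themselves on the blade. Origin at table level under the jaws, axes as the closer's.
- plain_plate: The plain jaw plate, on the own -y side of the gap: steel, 90 long (x), 8 thick, from 50 to 122 above the table, leaning outward going up, 1 in 8. Origin at the middle of its inner top edge, 122 above the table; axes as the closer's. In use it moves only with the jaw frame.
- sprung_plate: The sprung jaw plate on the +y side, its mirror image; origin at its inner top edge. The gap's middle is halfway between both origins; the gap is 18 to 20 wide at the top, 0 to 2 at the bottom, depending on how the closer is set, so the 5 thick blade first touches both plates with its tip 12 to 20 above their bottom edges.
- jaw (a joint): How far the sprung plate has been pushed back toward +y, in m: 0 at rest, at most 0.007. It presses with 4 N at 0 and 3 N more per mm; with the blade touching both plates every 4 mm deeper pushes it back another 1 mm. The push needed on the blade is then roughly 4 to 6 N at first touch and 9 to 14 N at 2 mm.
- tape: Bystander: cardboard tape roll, 76 across, 24 high, lying flat. Origin under its centre.
- mug: Bystander: white mug, 76 across, 90 high. Origin under its centre.
- jar: Bystander: amber glass jar, 72 across, 110 high. Origin under its centre.
- tin: Bystander: tin, 80 across, 70 high. Origin under its centre.
- stamp: Bystander: dark wooden block stamp, 50 by 50 by 40 high. Origin under its centre.
- driver: Bystander: screwdriver lying along its own x.
There are look-alikes about, which are no part of the job. Leave any blue or pink look-alike of the gauge alone. Leave any purple or turquoise look-alike of the stand alone.

How it is judged:
By the outcome, as a careful person would: the job done as asked, in the order asked, and still so for the second after the job is handed in, while the arm keeps its last pose, push and grip.
It also fails if it takes over 45 s, if anything falls off the work surface, if the arm or the gripper's body presses on something with over 40 N, if the wrist force passes 120 N, or if a joint passes its speed limit or range.

ROBOT

A 7-joint arm with a two-finger parallel gripper is mounted at the origin on the work surface. World frame = base frame: x ahead of the robot, y to its left, z up, the work surface at z = 0. Lengths are in m, angles in rad, forces in N, time in s.
With the tool pointing down it reaches from about 0.425 to 0.925 m from the base axis. Payload 6.8 kg.
Tool frame: the origin (TCP) lies at the very end of the fingers, on their centre line; the grasp point (between the pads) lies 19 mm behind it; z points along the fingers, x is the direction in which the jaws open and shut, and the axes are right-handed (so a half turn about z gives the same grasp; the last joint's range is limited). The gripper opens to 85 mm and grips with 20 to 120 N. Pads are 22 mm wide; open, the fingers measure 114 mm over their backs; the gripper's body (76 mm by 85 mm) begins 54 mm behind the grasp point. The pads swing forward as they close: fully open they stand 13 mm farther back than shut.
Start: joints at [1.004, 0.477, 0.022, 1.555, -0.011, 1.109, -0.083], TCP at [0.299, -0.605, 0.231] pointing down, gripper open.
Joint ranges: [-2.96, 2.96], [-0.34, 2.1], [-1.41, 1.46], [0.24, 2.44], [-1.37, 4.51], [0.17, 1.92], [-2.96, 2.96]. Speed limits (rad/s): [2.39, 2.39, 3.14, 3.14, 3.14, 3.14, 3.14].

INTERFACE

Orientations are given as a unit quaternion [w, x, y, z].
In Python, from station import bot gives the robot as it stands.
- The arm moves only by the shell command python3 -m creep 'ROWS' [FORCE]. ROWS is JSON, a list that holds one entry, the list of rows, each a list of 7 numbers: the shift along the tool's x, y, z in cm, then the turn, a rotation vector about the tool's x, y, z in rad, then the opening, from 0 (shut) to 1 (fully open). In form: [[[dx, dy, dz, wx, wy, wz, claw], ...]]. A call has 1 to 10 rows; each row is the pose to reach, as a shift and turn from the pose commanded when the call began, along the tool's axes at that moment; what a row does not reach only later rows make up. A row lasts 1/8 s, in which the tool goes at most 62.5 mm and 10.7 degrees, less where a joint would pass 70% of its speed; a pose out of reach is approached as far as the arm can. A call with a gripper value outside its range is refused whole. The fingers move at their own pace and stop on an object; FORCE is the grip in N (left out, the last holds). Time passes only in rows, so rows that repeat a pose let the fingers close. It gives the time, the measured TCP pose, the force and the opening at its end, in the units of the state.
- bot.get_obs(): the state, without advancing time (a new reading comes with each control period).
- bot.read_camera(name): name is "scene" or "side" or "wrist"; returns (picture, depth): 480x640x3 uint8, blue, green, red; 480x640 float32, m along the optical axis (not along the pixel's ray), 0 where there is no reading.
- bot.calibration(name): a dict with "mtx" (3x3 intrinsics, pixels), "rvec" (rotation vector, rad) and "tvec" (3), from world to camera coordinates, as OpenCV has them. Camera axes: x right, y down, z forward; pixel columns grow to the right and rows downward; lengths in m; the calibration is good to about 2 mm. A picture is of the moment at which its call begins: read the wrist's pose just before it. calibration takes no time and is no camera call; for the wrist camera it gives the pose at the moment of the call.
- bot.hand_in(): hands the job in, once; it reports no verdict.
Trained networks look in the newest picture that a camera, given by its name, has taken for a name from the list of things; names that differ only in an ending like _2 or _b are one class to them, and where a whole thing is asked for, a point or a joint stands for the part that bears it (a point fixed in the world has none). Each returns a list of dicts, best first, with "p" (0 to 1); they miss things now and then, are a little off and sometimes report something else, mostly with a low value. They report only what shows in the picture. A call takes as long as a camera call. They do not tell look-alikes from the thing itself.
- bot.find_in(camera, label): "xy" ([column, row] in pixels, amid what is visible of it).
- bot.silhouettes(camera, label): "mask" (480x640 bool, what is visible of it) and "xy" ([column, row] in pixels, amid what is visible of it).
The state is a dict: "t": time; "q": joint angles; "joint_vel": joint speeds; "joint_torque": joint torques, N m; "eef_pos": TCP position; "tool_rot": TCP orientation; "contact_force": force on the tool from outside, world axes, zero at the start; "torque": the same for the moment, N m; "gripper_width": opening from 0.0 (shut) to 1.0 (fully open).
Only numpy, scipy, OpenCV 4.12 (cv2) and the standard library are available. Lean on these libraries where they do the work, as an engineer would, in place of code of your own. Each camera call takes 0.05 s, during which the arm holds its last target.

## Working session

There is one attempt and no reset: what is moved stays moved. The work goes in short steps, Python scripts to look and compute and a shell command to move; the robot and the scene stay as the last step left them, time stands still between calls to the robot, and variables do not carry over. Pictures are saved under pics/ and viewed, and the job is handed in when it is done.

```bash
ls; mkdir -p pics
python3 - <<'E'
from station import bot
import cv2
o=bot.get_obs(); print({k:o[k] for k in('t','eef_pos','tool_rot','contact_force','gripper_width')})
for c in("scene","side"):
    p,d=bot.read_camera(c); cv2.imwrite(f"pics/{c}0.png",p)
E
```

```text
pics
{'t': 0.0, 'eef_pos': array([ 0.29862339, -0.60470186,  0.23031755]), 'tool_rot': array([-3.99520222e-04,  8.49369570e-01, -5.27797787e-01, -8.17786695e-04]), 'contact_force': array([ 0.63383551, -0.18926542, -0.72048227]), 'gripper_width': 0.9996897147696642}
```

View pics/scene0.png

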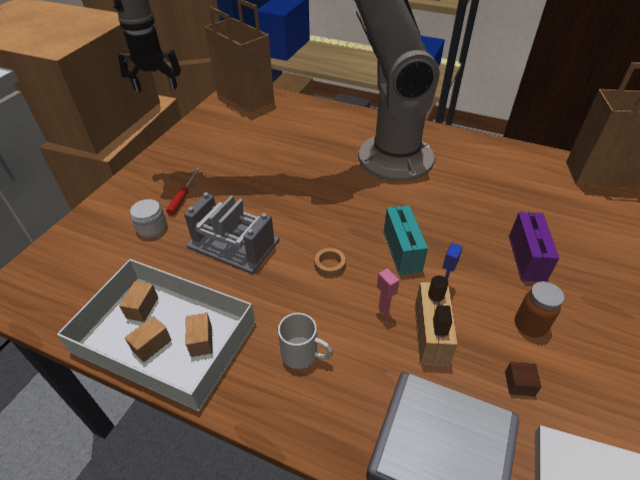

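View pics/side0.png

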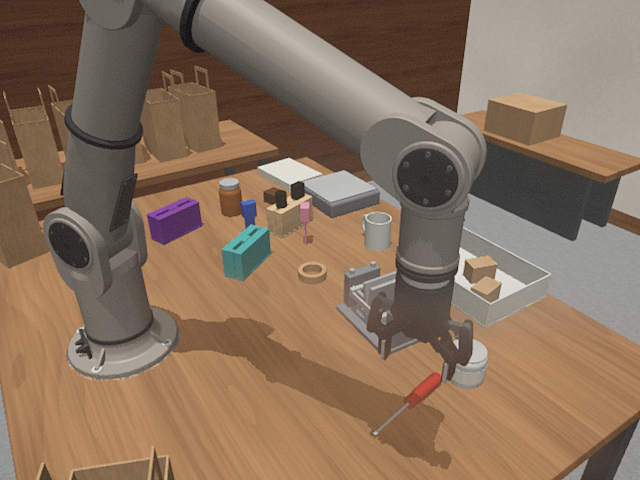

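```bash
cat > h.py <<'E'
import numpy as np, cv2
from station import bot
def grab(c):
    K=bot.calibration(c); p,d=bot.read_camera(c); return p,d,K
def cloud(d,K):
    v,u=np.mgrid[0:480,0:640]; M=K["mtx"]
    P=np.stack([(u-M[0,2])/M[0,0]*d,(v-M[1,2])/M[1,1]*d,d],-1)
    R=cv2.Rodrigues(np.array(K["rvec"],float))[0]
    W=(P-np.array(K["tvec"]).reshape(3))@R
    W[d<=0]=np.nan
    return W
E
python3 - <<'E'
from h import *
im=[]
for c in("scene","side"):
    p,d,K=grab(c); W=cloud(d,K); np.savez(f"{c}0.npz",W=W,p=p)
    for l in("gauge","gauge_handle","spare","stand","closer","sprung_plate","plain_plate","tape","mug","jar","tin","driver","stamp"):
        for r in bot.silhouettes(c,l)[:4]:
            w=W[r["mask"]]; 
            print(c,l,round(r["p"],2),np.round(r["xy"]),np.round(np.nanmedian(w,0),3) if len(w) else None, np.round(np.nanpercentile(w,[3],axis=0),3),np.round(np.nanpercentile(w,[97],axis=0),3))
p=np.load("scene0.npz")["p"]; q=np.load("side0.npz")["p"]
a=cv2.resize(p[260:370,390:480],None,fx=5,fy=5,interpolation=3); b=cv2.resize(p[180:280,170:290],None,fx=5,fy=5,interpolation=3)
cv2.imwrite("pics/a.png",a);cv2.imwrite("pics/b.png",b)
E
```

```text
scene gauge 0.78 [441. 317.] [0.635 0.275 0.125] [[0.608 0.258 0.084]] [[0.645 0.292 0.134]]
scene gauge 0.75 [452. 256.] [0.461 0.257 0.117] [[0.43  0.244 0.051]] [[0.467 0.27  0.127]]
scene gauge 0.61 [385. 287.] [0.577 0.151 0.1  ] [[0.556 0.131 0.001]] [[0.59  0.17  0.128]]
scene gauge_handle 0.97 [386. 288.] [0.577 0.151 0.102] [[0.558 0.129 0.007]] [[0.59  0.17  0.128]]
scene gauge_handle 0.68 [450. 257.] [0.462 0.257 0.118] [[0.431 0.245 0.053]] [[0.467 0.268 0.127]]
scene spare 0.66 [437. 288.] [0.56  0.249 0.124] [[0.536 0.232 0.085]] [[0.566 0.264 0.134]]
scene stand 0.83 [533. 244.] [0.303 0.421 0.072] [[0.207 0.377 0.001]] [[0.353 0.47  0.087]]
scene stand 0.71 [404. 239.] [0.406 0.143 0.077] [[0.32  0.081 0.008]] [[0.451 0.192 0.087]]
scene stand 0.59 [429. 333.] [0.636 0.263 0.078] [[0.534 0.216 0.005]] [[0.664 0.309 0.087]]
scene closer 0.89 [230. 233.] [ 0.548 -0.258  0.072] [[ 0.476 -0.36   0.007]] [[ 0.583 -0.17   0.121]]
scene sprung_plate 0.8 [234. 221.] [ 0.523 -0.256  0.093] [[ 0.477 -0.278  0.052]] [[ 0.566 -0.232  0.123]]
scene plain_plate 0.75 [220. 209.] [ 0
[... 2766 characters left out ...]
0.004]] [[0.771 0.077 0.087]]
side mug 0.47 [297. 191.] [0.614 0.264 0.112] [[0.6   0.255 0.087]] [[0.64  0.28  0.132]]
side jar 0.69 [229. 198.] [0.462 0.429 0.065] [[0.438 0.415 0.002]] [[0.499 0.472 0.109]]
side jar 0.26 [472. 372.] [ 0.542 -0.526  0.047] [[ 0.517 -0.539  0.003]] [[ 0.584 -0.486  0.07 ]]
side tin 0.79 [473. 371.] [ 0.541 -0.527  0.048] [[ 0.33  -0.653  0.003]] [[ 0.582 -0.492  0.256]]
side driver 0.61 [420. 394.] [ 0.43  -0.5    0.019] [[ 0.315 -0.52   0.009]] [[ 0.491 -0.48   0.025]]
side stamp 0.7 [373. 284.] [ 0.503 -0.261  0.111] [[ 0.475 -0.28   0.069]] [[ 0.563 -0.199  0.121]]
side stamp 0.6 [268. 192.] [0.608 0.446 0.029] [[0.598 0.421 0.003]] [[0.639 0.467 0.04 ]]
```

View pics/a.png

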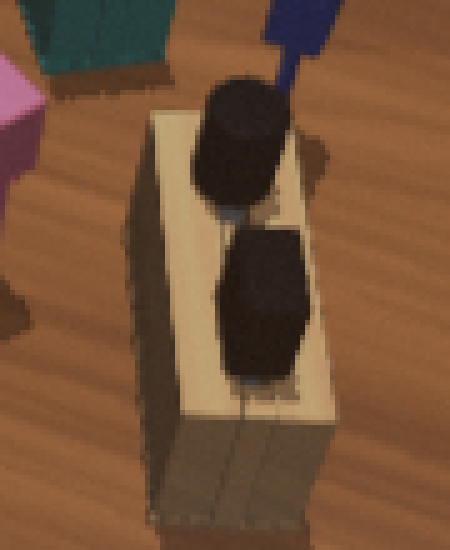

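View pics/b.png

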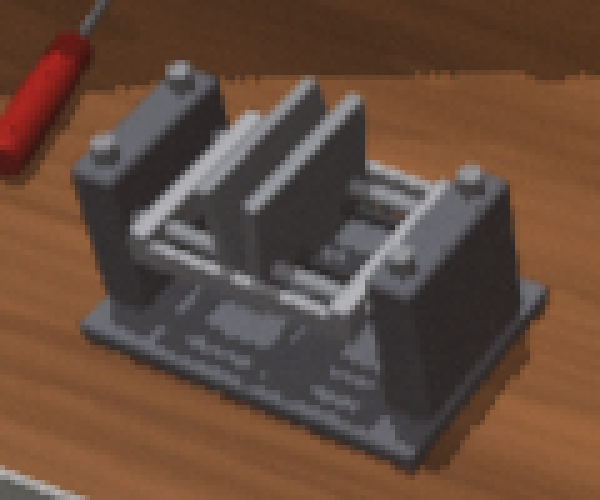

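```bash
cat >> h.py <<'E'
from scipy.spatial.transform import Rotation as Ro
def cmd(target,yaw_toolx,ref=None):
    """print shift/rotvec from current measured pose to target TCP pos, tool down, tool x along yaw (mod pi)"""
    o=bot.get_obs(); q=o["tool_rot"]; R=Ro.from_quat([q[1],q[2],q[3],q[0]])
    best=None
    for k in(0,np.pi,-np.pi):
        a=yaw_toolx+k
        X=np.array([np.cos(a),np.sin(a),0]);Z=np.array([0,0,-1.]);Y=np.cross(Z,X)
        T=Ro.from_matrix(np.stack([X,Y,Z],1)); rv=(R.inv()*T).as_rotvec()
        if best is None or np.linalg.norm(rv)<np.linalg.norm(best): best=rv
    d=R.inv().apply(np.array(target)-o["eef_pos"])*100
    print("t",o["t"],"pos",np.round(o["eef_pos"],4),"F",np.round(o["contact_force"],2),"w",round(o["gripper_width"],3))
    print("shift cm",np.round(d,2),"rot",np.round(best,4),"q7",np.round(o["q"][6],2), "toolx yaw",np.degrees(np.arctan2(*R.as_matrix()[[1,0],0])))
E
python3 - <<'E'
from h import *
def rect(pts,n):
    r=cv2.minAreaRect((pts[:,:2]*1000).astype(np.float32)); print(n,np.round(r[0],1),np.round(r[1],1),round(r[2],1))
for c in("scene","side"):
    W=np.load(f"{c}0.npz")["W"]; x,y,z=W[...,0],W[...,1],W[...,2]
    m=(x>.5)&(x<.7)&(y>.19)&(y<.32)&(z>.08)&(z<.089); rect(W[m],c+" standtop")
    m=(x>.58)&(x<.7)&(y>.22)&(y<.32)&(z>.128); rect(W[m],c+" slabtop")
    m=(x>.5)&(x<.58)&(y>.2)&(y<.29)&(z>.128); rect(W[m],c+" roundtop")
    m=(x>.4)&(x<.64)&(y>-.39)&(y<-.14)&(z>.004)&(z<.13); rect(W[m],c+" closer")
    m=(x>.4)&(x<.64)&(y>-.39)&(y<-.14)&(z>.096)&(z<.106);m&=(y<-.32)|(y>-.21); rect(W[m],c+" towers")
    m=(x>.4)&(x<.64)&(y>-.34)&(y<-.19)&(z>.117)&(z<.127); rect(W[m],c+" plates")
cmd([.52,-.262,.36],0)
cmd([.622,.272,.30],np.radians(105))
E
```

```text
scene standtop [587.  262.1] [149.6  61.1] 19.5
scene slabtop [624.2 275.3] [38.4 26.5] 19.0
scene roundtop [550.1 248.6] [31.9 32.4] 23.0
scene closer [ 519.2 -252.1] [231.8 220.3] 85.2
scene towers [ 521.5 -268.9] [197.9  93.4] 87.1
scene plates [ 519.3 -269.7] [37.2 92.4] 88.0
side standtop [584.2 258.8] [156.2  62.4] 20.1
side slabtop [619.4 270.5] [42.2 24.8] 9.2
side roundtop [546.  247.1] [31.5 29.1] 4.7
side closer [ 510.2 -270.6] [205.3 111.6] 87.3
side towers [ 519.7 -271. ] [194.2  87.8] 86.3
side plates [ 520.3 -271.2] [40.3 89.1] 83.9
t 1.5 pos [ 0.299  -0.6052  0.2313] F [-0.01  0.43 -0.57] w 0.999
shift cm [-20.98 -35.02 -12.87] rot [ 0.000e+00 -1.000e-04 -1.112e+00] q7 -0.08 toolx yaw -63.71488994875216
t 1.5 pos [ 0.299  -0.6052  0.2313] F [-0.01  0.43 -0.57] w 0.999
shift cm [-64.34 -67.81  -6.87] rot [-0.    -0.     0.197] q7 -0.08 toolx yaw -63.71488994875216
```

```bash
python3 -m creep '[[[-21,-35,-12.9,0,0,0.52,1],[-21,-35,-12.9,0,0,0.52,1],[-21,-35,-12.9,0,0,0.52,1],[-21,-35,-12.9,0,0,0.52,1],[-21,-35,-12.9,0,0,0.52,1],[-21,-35,-12.9,0,0,0.52,1],[-21,-35,-12.9,0,0,0.52,1],[-21,-35,-12.9,0,0,0.52,1],[-21,-35,-12.9,0,0,0.52,1],[-21,-35,-12.9,0,0,0.52,1]]]'
cat > snap.py <<'E'
import sys
from h import *
p,d,K=grab("wrist"); cv2.imwrite(f"pics/{sys.argv[1]}.png",p); np.savez(sys.argv[1]+".npz",W=cloud(d,K),p=p,d=d,M=K["mtx"],r=K["rvec"],t=K["tvec"])
o=bot.get_obs();print(o["t"],o["eef_pos"],o["tool_rot"])
E
python3 snap.py w1
```

```text
t: 2.75
eef_pos: [0.5186, -0.2635, 0.3598]
tool_rot: [-0.0, -0.684, 0.729, 0.0]
contact_force: [-0.4, 0.2, -0.2]
gripper_width: 1.002
2.8 [ 0.51869964 -0.26344041  0.35985059] [-4.19416365e-04 -6.84122458e-01  7.29366980e-01  3.07640223e-04]
```

View pics/w1.png

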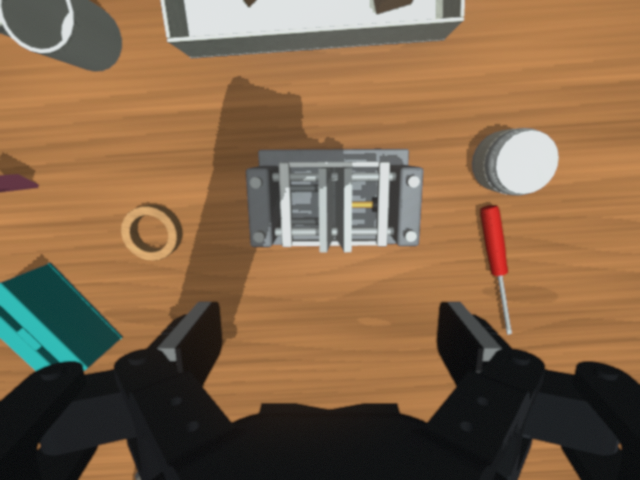

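Run:
```python
from h import *
z=np.load("w1.npz"); W=z["W"]; p=z["p"]
x,y,h=W[...,0],W[...,1],W[...,2]
m=(x>.4)&(x<.64)&(y>-.39)&(y<-.14)
def rect(pts,n):
    r=cv2.minAreaRect((pts[:,:2]*1000).astype(np.float32)); print(n,len(pts),np.round(r[0],1),np.round(r[1],1),round(r[2],2))
rect(W[m&(h>.098)&(h<.106)],"towers")
mp=m&(h>.116)&(h<.128)&(y<-.22)&(y>-.32)
rect(W[mp],"plates"); print(np.nanpercentile(h[mp],[5,50,95]))
P=W[mp]; ym=np.median(P[:,1])
print(np.histogram(P[:,1],bins=30))
for s in(P[P[:,1]>-.27],P[P[:,1]<-.27]):
    if len(s)>20:
        rect(s,"plate"); f=np.polyfit(s[:,0],s[:,1],1); print("slope deg",np.degrees(np.arctan(f[0])),"y at .52",np.polyval(f,.52),s[:,0].min(),s[:,0].max())
cv2.imwrite("pics/w1c.png",cv2.resize(p[140:260,230:440],None,fx=3.7,fy=3.7,interpolation=3))
```

```text
towers 3297 [ 523.5 -267.7] [195.6  89.7] 86.75
plates 1372 [ 523.5 -268.2] [34.8 90.2] 86.39
[0.11873609 0.12117877 0.12263683]
(array([ 23,  39,  66, 101, 102, 100, 106,  75,  51,  22,   0,   0,   0,
         0,   0,   0,   0,   0,   0,   4,  30,  53,  77,  99, 102, 100,
        95,  70,  39,  18]), array([-0.28809908, -0.28678457, -0.28547005, -0.28415553, -0.28284102,
       -0.2815265 , -0.28021198, -0.27889747, -0.27758295, -0.27626843,
       -0.27495392, -0.2736394 , -0.27232489, -0.27101037, -0.26969585,
       -0.26838134, -0.26706682, -0.2657523 , -0.26443779, -0.26312327,
       -0.26180875, -0.26049424, -0.25917972, -0.25786521, -0.25655069,
       -0.25523617, -0.25392166, -0.25260714, -0.25129262, -0.24997811,
       -0.24866359]))
plate 687 [ 524.3 -255.1] [ 8.5 90. ] 86.3
slope deg -3.3632345555126446 y at .52 -0.2551364059442714 0.47925228475599924 0.5690660412759316
plate 685 [ 522.9 -281.7] [ 8.5 89.7] 86.95
slope deg -3.1706670403152986 y at .52 -0.28112281112797244 0.478122876568308 0.5678642191200812
```

View pics/w1c.png

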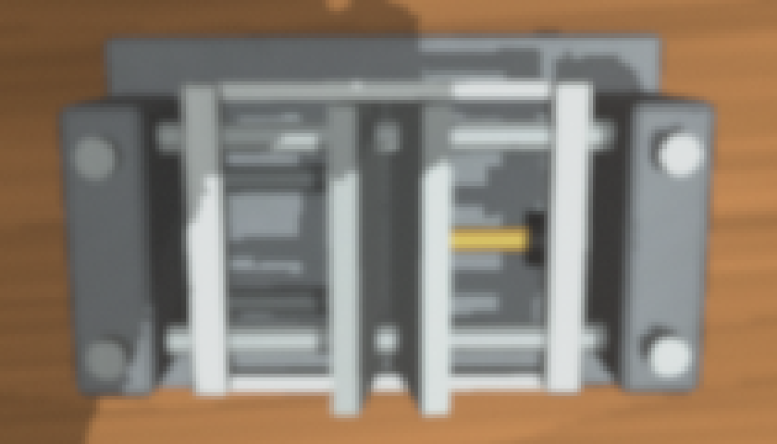

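Run:
```python
from h import *
cmd([.600,.262,.32],np.radians(-70.3))
```

```text
t 2.8 pos [ 0.5187 -0.2634  0.3599] F [0.84 0.21 0.08] w 1.004
shift cm [-52.96  -4.76   3.97] rot [ 0.001   0.     -0.4078] q7 -1.28 toolx yaw -93.66671495593039
```

```bash
python3 -m creep '[[[-52.9,-4.8,4,0,0,-0.408,1],[-52.9,-4.8,4,0,0,-0.408,1],[-52.9,-4.8,4,0,0,-0.408,1],[-52.9,-4.8,4,0,0,-0.408,1],[-52.9,-4.8,4,0,0,-0.408,1],[-52.9,-4.8,4,0,0,-0.408,1],[-52.9,-4.8,4,0,0,-0.408,1],[-52.9,-4.8,4,0,0,-0.408,1],[-52.9,-4.8,4,0,0,-0.408,1],[-52.9,-4.8,4,0,0,-0.408,1]]]'
python3 -m creep '[[[0,0,0,0,0,0,1],[0,0,0,0,0,0,1]]]'
python3 snap.py w2
python3 - <<'E'
from h import *
z=np.load("w2.npz"); W=z["W"]; p=z["p"]
x,y,h=W[...,0],W[...,1],W[...,2]
def rect(pts,n):
    r=cv2.minAreaRect((pts[:,:2]*1000).astype(np.float32)); print(n,len(pts),np.round(r[0],1),np.round(r[1],1),round(r[2],2),np.round(np.median(pts[:,2]),4))
m=(x>.5)&(x<.7)&(y>.19)&(y<.33)
rect(W[m&(h>.08)&(h<.089)],"standtop")
rect(W[m&(x>.588)&(h>.128)&(h<.14)],"slabtop")
rect(W[m&(x<.58)&(h>.128)&(h<.14)],"roundtop")
E
```

```text
t: 4.05
eef_pos: [0.5994, 0.2656, 0.3191]
tool_rot: [0.0, 0.82, -0.573, -0.001]
contact_force: [-0.1, 0.0, 0.7]
gripper_width: 0.999
t: 4.3
eef_pos: [0.6007, 0.2608, 0.3205]
tool_rot: [0.0, 0.818, -0.576, 0.001]
contact_force: [-0.6, -0.5, 0.9]
gripper_width: 0.998
4.35 [0.60060989 0.26108894 0.32059362] [ 1.15114525e-04  8.17686125e-01 -5.75664121e-01  4.55575900e-04]
standtop 5037 [587.6 263.3] [149.5  60. ] 19.69 0.0847
slabtop 1213 [624.8 276.5] [39.7 25.2] 19.57 0.1325
roundtop 882 [551.9 250.8] [32.6 32.3] 19.69 0.1326
```

View pics/w2.png

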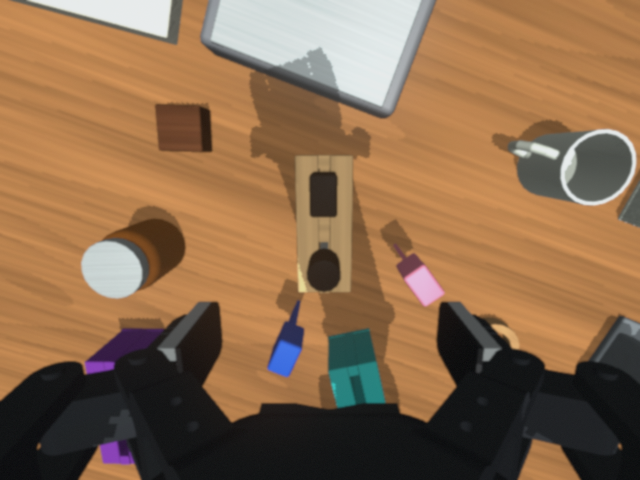

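Run:
```python
from h import *
cmd([.6247,.2765,.094],np.radians(-70.4))
```

```text
t 4.35 pos [0.6006 0.2611 0.3206] F [-0.68 -0.73 -0.36] w 0.997
shift cm [-0.66 -2.78 22.66] rot [-0.0003 -0.0009  0.0019] q7 -1.85 toolx yaw -70.29232584521544
```

```bash
python3 -m creep '[[[-0.65,-2.8,4,0,0,0,1],[-0.65,-2.8,9,0,0,0,1],[-0.65,-2.8,13,0,0,0,1],[-0.65,-2.8,16,0,0,0,1],[-0.65,-2.8,16,0,0,0,1],[-0.65,-2.8,16,0,0,0,1]]]'
python3 - <<'E'
from h import *
cmd([.6247,.2765,.094],np.radians(-70.4))
E
python3 snap.py w3
```

```text
t: 5.1
eef_pos: [0.6252, 0.2787, 0.162]
tool_rot: [-0.001, 0.818, -0.575, 0.001]
contact_force: [-0.2, -0.5, 0.2]
gripper_width: 1.0
t 5.1 pos [0.6252 0.2787 0.162 ] F [-0.21 -0.48  0.21] w 1.0
shift cm [0.19 0.13 6.8 ] rot [-0.0022  0.0002  0.0038] q7 -1.9 toolx yaw -70.1845649449358
5.15 [0.62536071 0.27895536 0.1624476 ] [-1.37655628e-03  8.18288421e-01 -5.74805668e-01  7.79860079e-04]
```

View pics/w3.png

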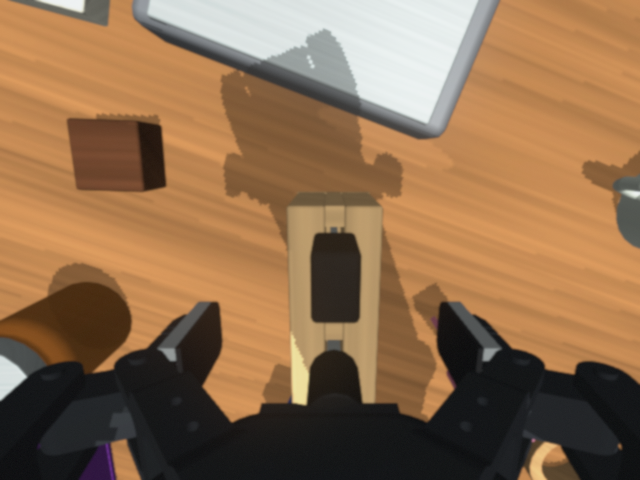

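Run:
```python
from h import *
z=np.load("w3.npz"); W=z["W"]; d=z["d"]; M=z["M"]
print(M)
x,y,h=W[...,0],W[...,1],W[...,2]
m=(x>.588)&(x<.68)&(y>.2)&(y<.33)&(h>.126)&(h<.14)
r=cv2.minAreaRect((W[m][:,:2]*1000).astype(np.float32)); print(r,np.median(h[m]))
v,u=np.nonzero(m); print("slab cam x", np.median((u-M[0,2])/M[0,0]*d[m]), np.median(d[m]))
for a,b in((200,225),(432,470)):
    for row in(305,315,330,345):
        print(row,[round(float(k),3) for k in d[row,a:b:3]])
Rc=cv2.Rodrigues(z["r"])[0]
for uv in((219,310),(439,310)):
    k=d[uv[1],uv[0]+(-3 if uv[0]<300 else 3)]; print((uv[0]-M[0,2])/M[0,0]*k,k)
# TCP in camera frame via calibration
o=bot.get_obs(); q=o["tool_rot"];R=Ro.from_quat([q[1],q[2],q[3],q[0]]).as_matrix()
K=bot.calibration("wrist");Rc=cv2.Rodrigues(np.array(K["rvec"]))[0]
print("tcp cam",Rc@o["eef_pos"]+np.array(K["tvec"]).reshape(3)); print(np.round(Rc@R,3))
```

```text
[[359.00436438   0.         328.95909264]
 [  0.         359.00436438 248.25715322]
 [  0.           0.           1.        ]]
((625.5150756835938, 276.545166015625), (39.60628890991211, 25.998807907104492), 19.786890029907227) 0.1325670576613316
slab cam x 0.0030479872371873447 0.18291947
305 [0.132, 0.132, 0.132, 0.132, 0.131, 0.135, 0.138, 0.329, 0.329]
315 [0.123, 0.123, 0.125, 0.127, 0.131, 0.135, 0.139, 0.332, 0.331]
330 [0.119, 0.122, 0.125, 0.129, 0.132, 0.135, 0.139, 0.335, 0.336]
345 [0.119, 0.122, 0.125, 0.128, 0.131, 0.135, 0.139, 0.143, 0.339]
305 [0.33, 0.329, 0.329, 0.136, 0.133, 0.132, 0.13, 0.132, 0.132, 0.132, 0.132, 0.33, 0.329]
315 [0.331, 0.331, 0.141, 0.136, 0.133, 0.129, 0.126, 0.125, 0.123, 0.124, 0.124, 0.124, 0.124]
330 [0.335, 0.335, 0.14, 0.137, 0.133, 0.13, 0.127, 0.124, 0.12, 0.118, 0.116, 0.114, 0.113]
345 [0.341, 0.339, 0.139, 0.137, 0.133, 0.129, 0.126, 0.124, 0.121, 0.118, 0.116, 0.112, 0.11]
-0.041885971240701224 0.1367531
0.0413379324687072 0.13486347
tcp cam [0.00094355 0.0275055  0.15467234]
[[ 1.    -0.001  0.   ]
 [ 0.001  0.966 -0.257]
 [ 0.     0.257  0.966]]
```

```bash
python3 -m creep '[[[0.25,0.1,2,0,0,0,1],[0.25,0.1,4,0,0,0,1],[0.25,0.1,5.5,0,0,0,1],[0.25,0.1,6.6,0,0,0,1],[0.25,0.1,6.6,0,0,0,1],[0.25,0.1,6.6,0,0,0,1]]]'
python3 - <<'E'
from h import *
cmd([.6250,.2765,.094],np.radians(-70.4))
E
python3 snap.py w4
```

```text
t: 5.9
eef_pos: [0.6244, 0.2764, 0.0948]
tool_rot: [-0.0, 0.819, -0.574, 0.0]
contact_force: [0.6, 0.2, 0.1]
gripper_width: 0.996
t 5.9 pos [0.6244 0.2764 0.0948] F [0.57 0.17 0.06] w 0.996
shift cm [ 0.01 -0.06  0.08] rot [-0.0009  0.0002  0.0047] q7 -1.92 toolx yaw -70.12850419299328
5.95 [0.62456375 0.27643497 0.09500675] [-5.83063215e-04  8.18500573e-01 -5.74505340e-01  2.94578466e-04]
```

View pics/w4.png

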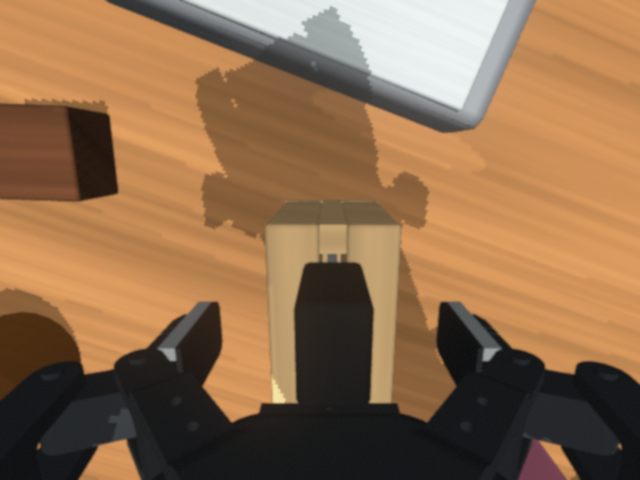

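```bash
python3 -m creep '[[[0.1,0,0,0,0,0,0],[0.1,0,0,0,0,0,0],[0.1,0,0,0,0,0,0],[0.1,0,0,0,0,0,0],[0.1,0,0,0,0,0,0],[0.1,0,0,0,0,0,0],[0.1,0,0,0,0,0,0],[0.1,0,0,0,0,0,0]]]' 60
python3 snap.py w5
```

```text
t: 6.95
eef_pos: [0.6246, 0.2753, 0.0946]
tool_rot: [-0.0, 0.818, -0.575, 0.0]
contact_force: [0.3, -0.1, 3.4]
gripper_width: 0.299
7.0 [0.62458552 0.27521071 0.09455772] [-1.78507408e-04  8.18478906e-01 -5.74536537e-01  1.27411046e-04]
```

View pics/w5.png

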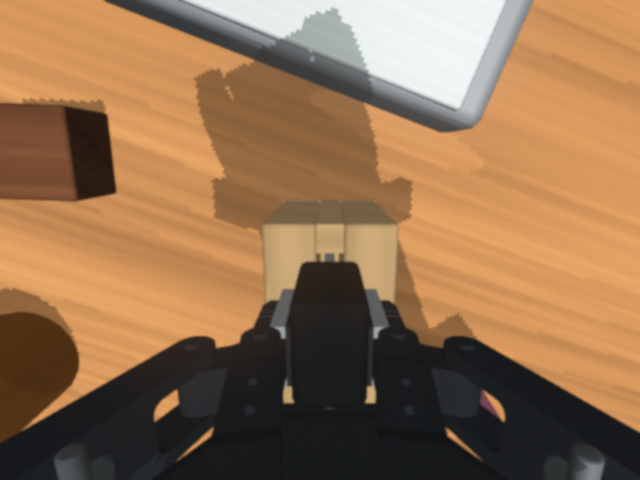

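```bash
python3 -m creep '[[[0,0,-0.5,0,0,0,0],[0,0,-1,0,0,0,0],[0,0,-2,0,0,0,0],[0,0,-3,0,0,0,0],[0,0,-3,0,0,0,0]]]'
python3 -m creep '[[[0,0,-2,0,0,0,0],[0,0,-4,0,0,0,0],[0,0,-6,0,0,0,0],[0,0,-9,0,0,0,0],[0,0,-12,0,0,0,0],[0,0,-16,0,0,0,0],[0,0,-19,0,0,0,0],[0,0,-19,0,0,0,0],[0,0,-19,0,0,0,0]]]'
python3 snap.py w6
python3 - <<'E'
from h import *
p,d,K=grab("scene"); cv2.imwrite("pics/s6.png",p)
p,d,K=grab("side"); cv2.imwrite("pics/d6.png",p)
cmd([.5235,-.2683,.30],np.radians(-93.3))
E
```

```text
t: 7.62
eef_pos: [0.6252, 0.2756, 0.1258]
tool_rot: [-0.001, 0.818, -0.575, 0.001]
contact_force: [0.5, 0.3, -0.9]
gripper_width: 0.299
t: 8.75
eef_pos: [0.6239, 0.2749, 0.3138]
tool_rot: [0.0, 0.819, -0.574, -0.0]
contact_force: [0.2, 0.3, -2.1]
gripper_width: 0.294
8.8 [0.62378018 0.27471513 0.31314768] [ 9.61442662e-04  8.18512553e-01 -5.74487689e-01 -4.13936905e-04]
t 8.9 pos [0.6238 0.2747 0.3128] F [-0.2   0.08 -1.01] w 0.3
shift cm [47.66 27.89  1.37] rot [ 0.0024 -0.0009  0.4044] q7 -1.85 toolx yaw -70.12926711292045
```

View pics/w6.png

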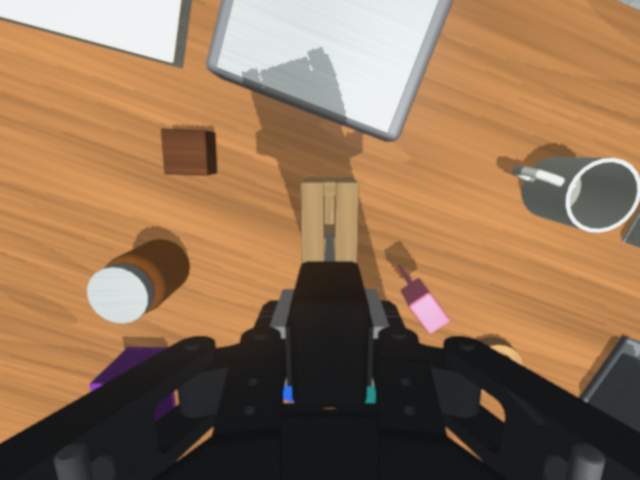

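View pics/s6.png

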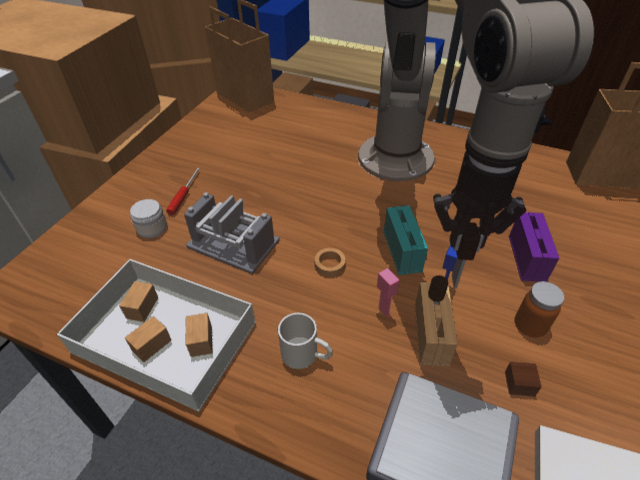

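View pics/d6.png

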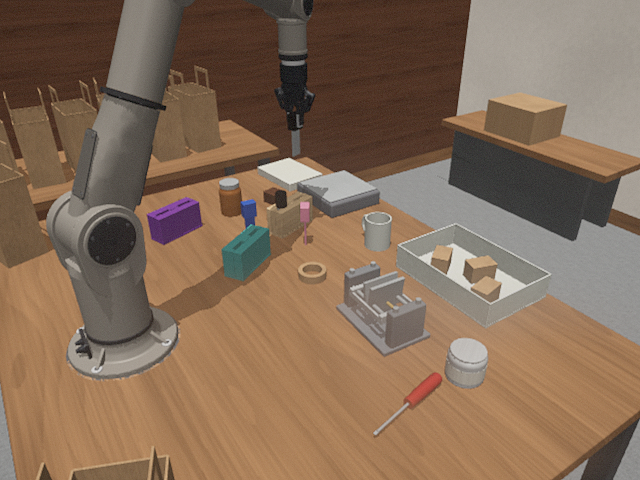

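```bash
python3 -m creep '[[[4,2.3,0,0,0,0.05,0],[9.5,5.5,0.3,0,0,0.1,0],[15,8.8,0.5,0,0,0.15,0],[20.5,12,0.8,0,0,0.2,0],[26,15.2,1,0,0,0.25,0],[31.5,18.4,1.2,0,0,0.3,0],[37,21.7,1.3,0,0,0.35,0],[42,24.6,1.3,0,0,0.404,0],[46,27,1.3,0,0,0.404,0],[47.7,27.9,1.3,0,0,0.404,0]]]'
python3 -m creep '[[[0,0,0,0,0,0,0],[0,0,0,0,0,0,0],[0,0,0,0,0,0,0],[0,0,0,0,0,0,0]]]'
python3 snap.py w7
python3 - <<'E'
from h import *
for c in("scene","side"):
    p,d,K=grab(c); cv2.imwrite(f"pics/{c}7.png",p); np.savez(c+"7.npz",W=cloud(d,K),p=p)
cmd([.5235,-.2683,.30],np.radians(-93.3))
E
```

```text
t: 10.15
eef_pos: [0.5222, -0.2721, 0.3004]
tool_rot: [-0.001, -0.685, 0.729, 0.0]
contact_force: [0.0, 0.3, -1.6]
gripper_width: 0.3
t: 10.65
eef_pos: [0.5246, -0.267, 0.3014]
tool_rot: [0.0, -0.687, 0.726, 0.0]
contact_force: [0.5, 0.9, -1.4]
gripper_width: 0.295
10.7 [ 0.52447109 -0.26735127  0.30140898] [ 1.04939648e-04 -6.87144205e-01  7.26521046e-01 -2.90547518e-05]
t 10.8 pos [ 0.5243 -0.2679  0.3014] F [ 0.35 -0.18 -1.11] w 0.299
shift cm [0.05 0.08 0.14] rot [-0.0002 -0.      0.001 ] q7 -1.28 toolx yaw -93.2410097827004
```

View pics/w7.png

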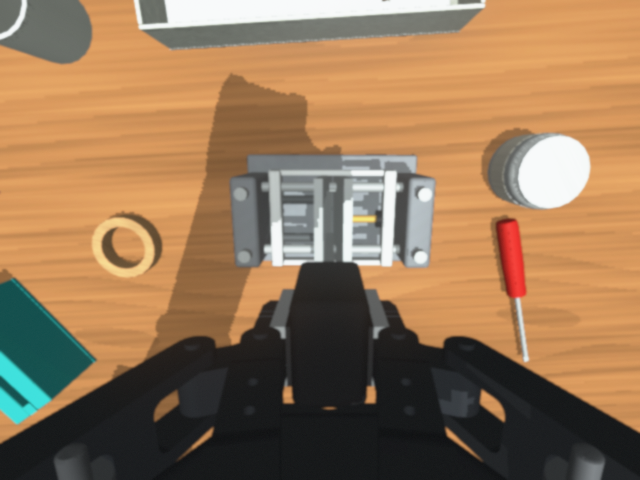

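View pics/side7.png

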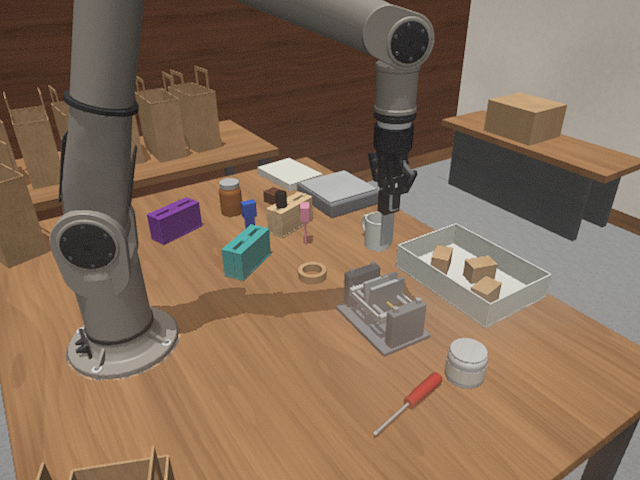

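View pics/scene7.png

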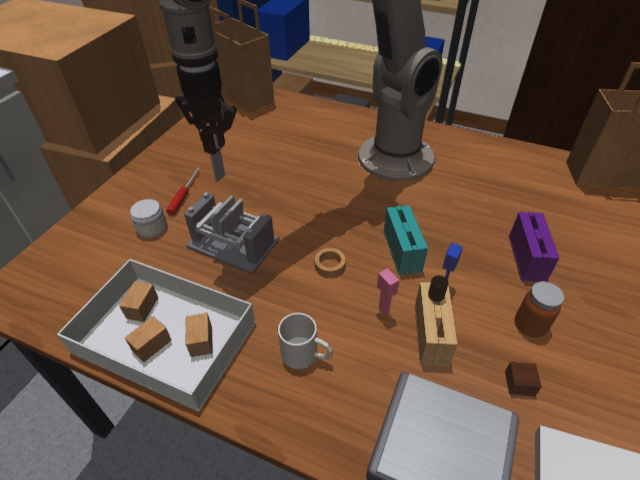

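Run:
```python
from h import *
z=np.load("w7.npz"); W=z["W"]; d=z["d"]; M=z["M"]
x,y,h=W[...,0],W[...,1],W[...,2]; v,u=np.mgrid[0:480,0:640]; cx=(u-M[0,2])/M[0,0]*d; cy=(v-M[1,2])/M[1,1]*d
mp=(h>.117)&(h<.127)&(x>.47)&(x<.58)&(y<-.235)&(y>-.30)
P=np.stack([cx,cy,d],-1)[mp]; 
s=P[:,0]>np.median(P[:,0])
a,b=P[~s],P[s]
print("plates cam x",np.percentile(a[:,0],[2,50,98]),np.percentile(b[:,0],[2,50,98]),len(a),len(b))
print("mid",(np.median(a[:,0])+np.median(b[:,0]))/2, "slope",[np.degrees(np.arctan(np.polyfit(k[:,1],k[:,0],1)[0])) for k in(a,b)])
mh=(d>.12)&(d<.20)&(v>265)&(v<400)&(u>285)&(u<375)
print("hist d",np.histogram(d[(v>265)&(v<400)&(u>300)&(u<360)],bins=12,range=(.1,.22)))
mw=(y>-.3)&(y<-.235)&(h>.315)&(h<.36)&(u>292)&(u<368)&(v>280)
Q=W[mw]; print(len(Q),np.percentile(h[mw],[2,50,98]))
A=np.c_[Q[:,0],Q[:,1],np.ones(len(Q))]; print("top plane tilt",np.linalg.lstsq(A,Q[:,2],rcond=None)[0])
print("handle top cam x",np.percentile(cx[mw],[1,50,99]),np.mean(np.percentile(cx[mw],[1,99])))
W=np.load("scene7.npz")["W"]; x,y,h=W[...,0],W[...,1],W[...,2]
mb=(x>.48)&(x<.57)&(y<-.23)&(y>-.31)&(h>.216)&(h<.285)
B=W[mb]; print("blade scene",len(B),np.percentile(B,[3,50,97],axis=0))
A=np.c_[B[:,2]-.25,np.ones(len(B))]; print("center vs z x,y",np.linalg.lstsq(A,B[:,:2],rcond=None)[0])
lo=(x>.48)&(x<.57)&(y<-.23)&(y>-.31)&(h>.18)&(h<.30); print("blade min z",np.percentile(h[lo],[0,1,5]))
for n in("scene7","side7"):
    W=np.load(n+".npz")["W"]; x,y,h=W[...,0],W[...,1],W[...,2]
    m=(x>.4)&(x<.64)&(y>-.34)&(y<-.19)&(h>.117)&(h<.127); r=cv2.minAreaRect((W[m][:,:2]*1000).astype(np.float32)); print(n,"plates",r)
    mb=(x>.47)&(x<.58)&(y<-.22)&(y>-.32)&(h>.216)&(h<.28); r=cv2.minAreaRect((W[mb][:,:2]*1000).astype(np.float32)); print(n,"blade",mb.sum(),r)
    B=W[mb]; A=np.c_[B[:,2]-.25,np.ones(len(B))]; print(np.linalg.lstsq(A,B[:,:2],rcond=None)[0])
```

```text
plates cam x [-0.01421775 -0.01004074 -0.006202  ] [0.01205213 0.01604553 0.02022846] 775 774
mid 0.0030023958532450394 slope [np.float64(-0.405254423883721), np.float64(-0.35843450453493403)]
hist d (array([   0, 5440, 1416,  553,  448,   12,    0,    0,    0,    0,    0,
          0]), array([0.1 , 0.11, 0.12, 0.13, 0.14, 0.15, 0.16, 0.17, 0.18, 0.19, 0.2 ,
       0.21, 0.22], dtype=float32))
9222 [0.3215473  0.33932051 0.34062987]
top plane tilt [-0.1774826   0.01261122  0.43515889]
handle top cam x [-0.01179272  0.00033082  0.0124469 ] 0.0003270932011170038
blade scene 288 [[ 0.50733889 -0.2704065   0.21876641]
 [ 0.52449786 -0.26502339  0.25122083]
 [ 0.53706943 -0.26295892  0.28146229]]
center vs z x,y [[ 0.00714766  0.00328983]
 [ 0.52380254 -0.26543815]]
blade min z [0.21368544 0.21477699 0.21780228]
scene7 plates ((520.7547607421875, -269.5331115722656), (36.72887420654297, 92.5793685913086), 86.82887268066406)
scene7 blade 269 ((521.9055786132812, -265.2380065917969), (8.16129207611084, 33.884437561035156), 82.11820220947266)
[[ 0.00930123 -0.00054947]
 [ 0.52383375 -0.26548235]]
side7 plates ((520.6661987304688, -271.7306213378906), (38.56868362426758, 89.96465301513672), 86.56327819824219)
side7 blade 339 ((522.1478271484375, -270.0917663574219), (10.13626480102539, 33.12454605102539), 83.52743530273438)
[[-0.01018867  0.00552379]
 [ 0.52108437 -0.26993134]]
```

```bash
python3 -m creep '[[[0.27,0,2,0,0,0,0],[0.27,0,4,0,0,0,0],[0.27,0,6,0,0,0,0],[0.27,0,7.5,0,0,0,0],[0.27,0,8,0,0,0,0],[0.27,0,8,0,0,0,0],[0.27,0,8,0,0,0,0]]]'
python3 snap.py w8
python3 - <<'E'
from h import *
q=[]
for c in("scene","side"):
    p,d,K=grab(c); np.savez(c+"8.npz",W=cloud(d,K),p=p); q.append(p)
a=cv2.resize(q[0][170:270,170:290],None,fx=3.3,fy=3.3,interpolation=3);b=cv2.resize(q[1][200:360,320:440],(396,330),interpolation=3);b=cv2.resize(q[1][210:350,320:440],(396,462),interpolation=3)
a=cv2.copyMakeBorder(a,0,462-a.shape[0],0,0,0); cv2.imwrite("pics/c8.png",np.hstack([a,b]))
E
```

```text
t: 11.68
eef_pos: [0.5245, -0.2712, 0.2221]
tool_rot: [0.0, -0.687, 0.727, -0.001]
contact_force: [0.5, -0.7, -1.6]
gripper_width: 0.297
11.725 [ 0.52443602 -0.27120875  0.22213055] [ 2.72147551e-04 -6.86567783e-01  7.27065443e-01 -6.68206268e-04]
```

View pics/w8.png

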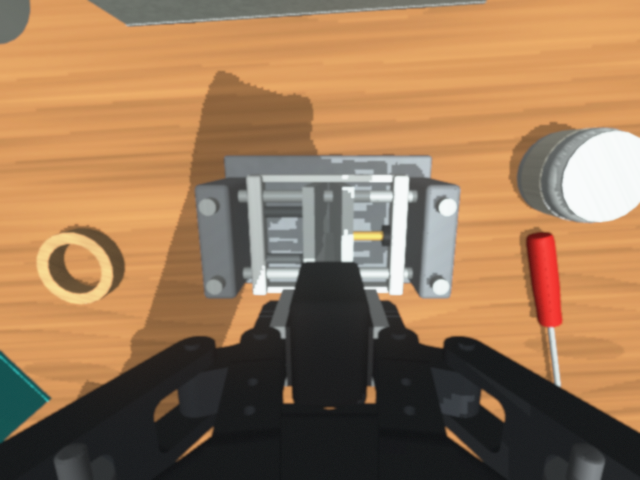

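View pics/c8.png

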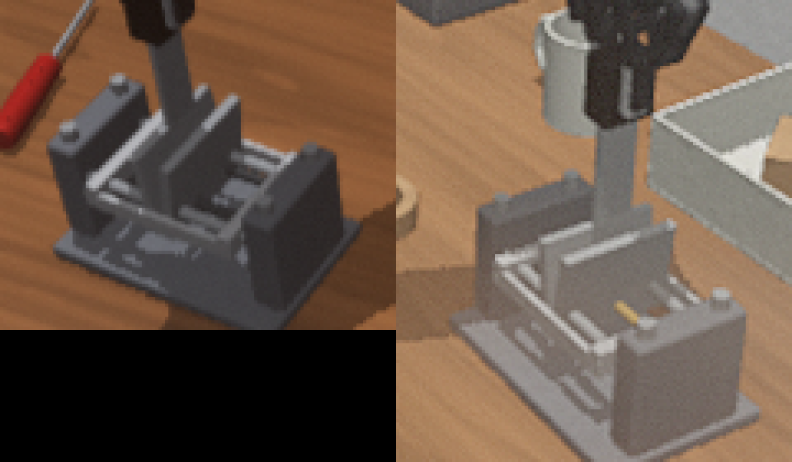

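```bash
cat > lat.py <<'E'
import sys
from h import *
z=np.load(sys.argv[1]+".npz"); W=z["W"]; d=z["d"]; M=z["M"]
x,y,h=W[...,0],W[...,1],W[...,2]; v,u=np.mgrid[0:480,0:640]; cx=(u-M[0,2])/M[0,0]*d
mp=(h>.117)&(h<.127)&(x>.47)&(x<.6)&(y<-.235)&(y>-.305)&(u>280)&(u<375)&(v<262)
P=cx[mp]; s=P>.5*(P.min()+P.max()); a,b=P[~s],P[s]
print(len(a),len(b),np.percentile(a,[2,50,98]),np.percentile(b,[2,50,98]),"mid",(np.median(a)+np.median(b))/2)
print("x range",x[mp].min(),x[mp].max())
f=[np.polyfit(x[mp][k],y[mp][k],1) for k in(s,~s)]; print([np.degrees(np.arctan(k[0])) for k in f])
o=bot.get_obs(); print(o["t"],o["eef_pos"],o["contact_force"])
E
python3 lat.py w8
python3 - <<'E'
from h import *
for n in("scene8","side8"):
    W=np.load(n+".npz")["W"]; x,y,h=W[...,0],W[...,1],W[...,2]
    m=(x>.4)&(x<.64)&(y>-.34)&(y<-.19)&(h>.117)&(h<.127); r=cv2.minAreaRect((W[m][:,:2]*1000).astype(np.float32)); print(n,"plates",r)
    mb=(x>.47)&(x<.58)&(y<-.22)&(y>-.32)&(h>.15)&(h<.20);print(n,mb.sum(),np.median(W[mb],0))
E
```

```text
929 935 [-0.0183847  -0.01429623 -0.01029558] [0.00776422 0.01186652 0.01608459] mid -0.0012148577184007492
x range 0.5152773221224238 0.5692888171270449
[np.float64(-3.3415739383841614), np.float64(-3.357304047251905)]
11.825 [ 0.5243158  -0.27110182  0.22194889] [ 0.11496556 -0.22481317 -0.93079208]
scene8 plates ((520.6576538085938, -268.47357177734375), (37.44331359863281, 91.11202239990234), 87.55962371826172)
scene8 186 [ 0.52419439 -0.26896288  0.1757824 ]
side8 plates ((520.5738525390625, -271.467529296875), (37.47455596923828, 91.70770263671875), 86.98387145996094)
side8 245 [ 0.52051685 -0.27393258  0.17529591]
```

```bash
python3 -m creep '[[[-0.12,0,0.5,0,0,0,0],[-0.12,0,1,0,0,0,0],[-0.12,0,2,0,0,0,0],[-0.12,0,3,0,0,0,0],[-0.12,0,3.5,0,0,0,0],[-0.12,0,4,0,0,0,0],[-0.12,0,4,0,0,0,0],[-0.12,0,4,0,0,0,0]]]'
python3 snap.py w9; python3 lat.py w9
```

```text
t: 12.82
eef_pos: [0.5243, -0.2698, 0.1816]
tool_rot: [0.0, -0.687, 0.727, -0.0]
contact_force: [0.0, 0.3, -0.7]
gripper_width: 0.298
12.875 [ 0.52427824 -0.2698861   0.18163898] [ 1.39272110e-04 -6.86573054e-01  7.27060747e-01 -3.05205149e-04]
1069 1053 [-0.01702378 -0.0127478  -0.00860644] [0.00918469 0.01319102 0.01749582] mid 0.00022160841331870552
x range 0.5268043248272181 0.5693933586038834
[np.float64(-3.6551956437132507), np.float64(-2.1331019504268207)]
12.875 [ 0.52427824 -0.2698861   0.18163898] [ 0.16753763  0.20229196 -1.66090676]
```

View pics/w9.png

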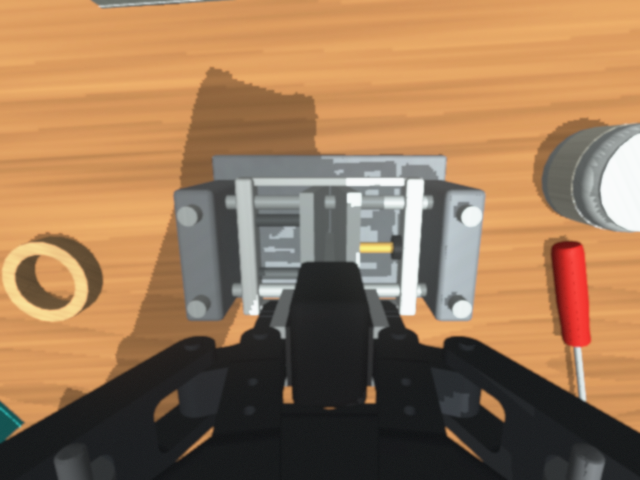

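```bash
python3 -m creep '[[[0,0,0.5,0,0,0,0],[0,0,1,0,0,0,0],[0,0,1.5,0,0,0,0],[0,0,1.8,0,0,0,0],[0,0,1.8,0,0,0,0],[0,0,1.8,0,0,0,0],[0,0,1.8,0,0,0,0]]]'
for i in 1 2 3; do python3 - <<'E'
from station import bot
o=bot.get_obs();print(o["t"],o["eef_pos"].round(4),o["contact_force"].round(2))
E
done
```

```text
t: 13.75
eef_pos: [0.5242, -0.2698, 0.1635]
tool_rot: [0.0, -0.687, 0.727, -0.0]
contact_force: [0.1, 0.3, -0.4]
gripper_width: 0.299
13.75 [ 0.5242 -0.2698  0.1635] [ 0.12  0.34 -0.36]
13.75 [ 0.5242 -0.2698  0.1635] [ 0.12  0.34 -0.36]
13.75 [ 0.5242 -0.2698  0.1635] [ 0.12  0.34 -0.36]
```

```bash
python3 -m creep '[[[0,0,0.1,0,0,0,0],[0,0,0.2,0,0,0,0],[0,0,0.2,0,0,0,0],[0,0,0.2,0,0,0,0]]]'
```

```text
t: 14.25
eef_pos: [0.5241, -0.2698, 0.1613]
tool_rot: [-0.0, -0.687, 0.727, -0.0]
contact_force: [0.7, -0.4, -1.5]
gripper_width: 0.296
```

```bash
python3 -m creep '[[[0,0,0.1,0,0,0,0],[0,0,0.2,0,0,0,0],[0,0,0.2,0,0,0,0],[0,0,0.2,0,0,0,0]]]'
```

```text
t: 14.75
eef_pos: [0.524, -0.2698, 0.1593]
tool_rot: [-0.0, -0.687, 0.727, 0.0]
contact_force: [-1.2, 0.2, -0.6]
gripper_width: 0.297
```

```bash
python3 -m creep '[[[0,0,0.1,0,0,0,0],[0,0,0.1,0,0,0,0],[0,0,0.1,0,0,0,0]]]'; python3 -m creep '[[[0,0,0.1,0,0,0,0],[0,0,0.1,0,0,0,0],[0,0,0.1,0,0,0,0]]]'
```

```text
t: 15.12
eef_pos: [0.524, -0.2698, 0.1583]
tool_rot: [-0.0, -0.687, 0.727, -0.0]
contact_force: [-0.2, 0.2, -1.2]
gripper_width: 0.296
t: 15.5
eef_pos: [0.524, -0.2698, 0.1573]
tool_rot: [-0.0, -0.687, 0.727, 0.0]
contact_force: [-0.2, -0.3, -0.5]
gripper_width: 0.295
```

```bash
python3 -m creep '[[[0,0,0.1,0,0,0,0],[0,0,0.1,0,0,0,0],[0,0,0.1,0,0,0,0]]]'; python3 -m creep '[[[0,0,0.1,0,0,0,0],[0,0,0.1,0,0,0,0],[0,0,0.1,0,0,0,0]]]'
```

```text
t: 15.88
eef_pos: [0.524, -0.2698, 0.1563]
tool_rot: [-0.0, -0.687, 0.727, 0.0]
contact_force: [-0.7, -1.3, -1.4]
gripper_width: 0.292
t: 16.25
eef_pos: [0.524, -0.2698, 0.1553]
tool_rot: [-0.0, -0.687, 0.727, -0.0]
contact_force: [-0.3, -0.1, -1.1]
gripper_width: 0.297
```

```bash
for i in 1; do python3 -m creep '[[[0,0,0.1,0,0,0,0],[0,0,0.1,0,0,0,0],[0,0,0.1,0,0,0,0]]]'; python3 -m creep '[[[0,0,0.1,0,0,0,0],[0,0,0.1,0,0,0,0],[0,0,0.1,0,0,0,0]]]'; done
```

```text
t: 16.62
eef_pos: [0.524, -0.2698, 0.1543]
tool_rot: [-0.0, -0.687, 0.727, 0.0]
contact_force: [1.0, -0.7, -0.9]
gripper_width: 0.299
t: 17.0
eef_pos: [0.5241, -0.2698, 0.1533]
tool_rot: [0.0, -0.687, 0.727, -0.0]
contact_force: [-0.2, -0.2, -1.8]
gripper_width: 0.298
```

```bash
python3 -m creep '[[[0,0,0.1,0,0,0,0],[0,0,0.1,0,0,0,0],[0,0,0.1,0,0,0,0]]]'; python3 -m creep '[[[0,0,0.1,0,0,0,0],[0,0,0.1,0,0,0,0],[0,0,0.1,0,0,0,0]]]'
```

```text
t: 17.38
eef_pos: [0.5242, -0.2698, 0.1526]
tool_rot: [0.0, -0.687, 0.727, -0.0]
contact_force: [0.1, -0.0, 2.2]
gripper_width: 0.299
t: 17.75
eef_pos: [0.5244, -0.27, 0.1518]
tool_rot: [0.0, -0.687, 0.727, -0.0]
contact_force: [-1.0, -0.1, 5.3]
gripper_width: 0.299
```

```bash
python3 -m creep '[[[0,0,0.1,0,0,0,0],[0,0,0.1,0,0,0,0],[0,0,0.1,0,0,0,0]]]'; python3 -m creep '[[[0,0,0.1,0,0,0,0],[0,0,0.1,0,0,0,0],[0,0,0.1,0,0,0,0]]]'
```

```text
t: 18.12
eef_pos: [0.5245, -0.27, 0.1509]
tool_rot: [0.0, -0.687, 0.727, -0.001]
contact_force: [-1.0, 0.5, 6.5]
gripper_width: 0.294
t: 18.5
eef_pos: [0.5247, -0.27, 0.15]
tool_rot: [0.0, -0.687, 0.727, -0.001]
contact_force: [-0.3, 0.8, 6.7]
gripper_width: 0.297
```

```bash
python3 -m creep '[[[0,0,0.1,0,0,0,0],[0,0,0.1,0,0,0,0],[0,0,0.1,0,0,0,0]]]'; python3 -m creep '[[[0,0,0.1,0,0,0,0],[0,0,0.1,0,0,0,0],[0,0,0.1,0,0,0,0]]]';python3 snap.py w10; python3 lat.py w10
```

```text
t: 18.88
eef_pos: [0.5248, -0.2701, 0.1492]
tool_rot: [0.0, -0.687, 0.727, -0.001]
contact_force: [-0.4, -0.2, 8.2]
gripper_width: 0.3
t: 19.25
eef_pos: [0.525, -0.2701, 0.1484]
tool_rot: [0.0, -0.687, 0.727, -0.001]
contact_force: [-0.8, -0.2, 9.2]
gripper_width: 0.299
19.3 [ 0.52496477 -0.27010007  0.14836145] [ 4.89725416e-04 -6.86569446e-01  7.27063360e-01 -1.01320644e-03]
1108 1120 [-0.01771971 -0.01344529 -0.00340908] [0.00202087 0.01325093 0.01765933] mid -9.718122669340797e-05
x range 0.5382006197924912 0.5694198249869071
[np.float64(-5.509862845143576), np.float64(-0.34539068539803536)]
19.3 [ 0.52496477 -0.27010007  0.14836145] [-0.60055572 -0.13543144  7.98721274]
```

View pics/w10.png

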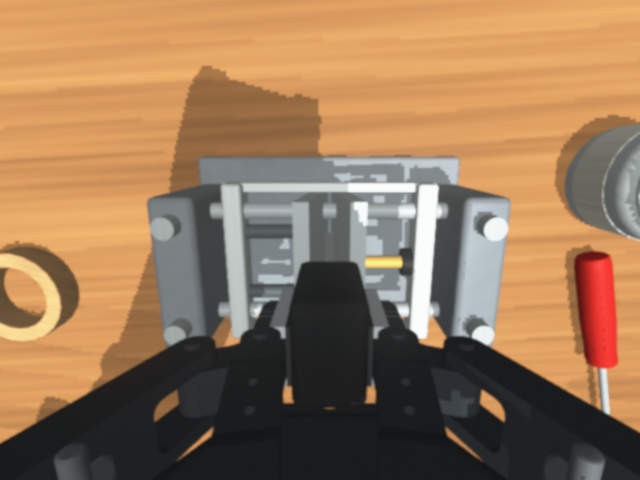

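```bash
python3 -m creep '[[[0,0,0.1,0,0,0,0],[0,0,0.1,0,0,0,0],[0,0,0.2,0,0,0,0],[0,0,0.2,0,0,0,0],[0,0,0.2,0,0,0,0]]]';python3 snap.py w11
python3 - <<'E'
from h import *
ref=None
for n in("w7","w8","w9","w10","w11"):
    z=np.load(n+".npz"); W=z["W"]; d=z["d"]; M=z["M"]; x,y,h=W[...,0],W[...,1],W[...,2]; v,u=np.mgrid[0:480,0:640]; cx=(u-M[0,2])/M[0,0]*d
    m=(v>300)&(v<390)&(u>305)&(u<355); 
    mp=(h>.119)&(h<.126)&(x>.545)&(x<.566)&(y<-.24)&(y>-.30)&(v<258)
    P=cx[mp]; s=P>.5*(P.min()+P.max()); a,b=P[~s],P[s]
    fr=(h>.06)&(h<.098)&(x>.53)&(x<.566)&(y<-.21)&(y>-.33)
    print(n,"handle d",np.median(d[m]).round(5),"sep med",np.median(b)-np.median(a),"inner",np.percentile(b,5)-np.percentile(a,95),"outer",np.percentile(b,95)-np.percentile(a,5),len(a),len(b), "y med",np.median(y[mp][s]),np.median(y[mp][~s]))
E
```

```text
t: 19.92
eef_pos: [0.5253, -0.2702, 0.1467]
tool_rot: [0.001, -0.687, 0.727, -0.001]
contact_force: [-0.4, 0.3, 10.4]
gripper_width: 0.3
19.975 [ 0.52529301 -0.27021555  0.14676772] [ 6.55652241e-04 -6.86593746e-01  7.27039674e-01 -1.38215172e-03]
w7 handle d 0.11613 sep med 0.025950773073323483 inner 0.01874365260611945 outer 0.03400599803191072 232 218 y med -0.2833565403120635 -0.2570452481016377
w8 handle d 0.1161 sep med 0.026488929704656265 inner 0.0190218919736927 outer 0.03403671400185745 377 374 y med -0.2835403522613217 -0.25698295180793046
w9 handle d 0.11603 sep med 0.02640937840931177 inner 0.01884111754435705 outer 0.03390703078297929 532 531 y med -0.2836823932734233 -0.2571735597144227
w10 handle d 0.11604 sep med 0.02718919597928888 inner 0.019738136608685036 outer 0.034906224363072925 745 741 y med -0.2840573964188834 -0.2567855514224309
w11 handle d 0.11603 sep med 0.02762791408940117 inner 0.02011679262169591 outer 0.03521801506585419 746 751 y med -0.28431162539605526 -0.2566338615001631
```

```bash
python3 -m creep '[[[0,0,0.1,0,0,0,0],[0,0,0.15,0,0,0,0],[0,0,0.25,0,0,0,0],[0,0,0.25,0,0,0,0],[0,0,0.25,0,0,0,0],[0,0,0.25,0,0,0,0],[0,0,0.25,0,0,0,0]]]';python3 snap.py w12
python3 - <<'E'
from h import *
for n in("w8","w9","w12"):
    z=np.load(n+".npz"); W=z["W"]; d=z["d"]; M=z["M"]; x,y,h=W[...,0],W[...,1],W[...,2]; v,u=np.mgrid[0:480,0:640]; cx=(u-M[0,2])/M[0,0]*d
    m=(v>300)&(v<390)&(u>305)&(u<355); 
    mp=(h>.119)&(h<.126)&(x>.545)&(x<.566)&(y<-.24)&(y>-.30)&(v<258)
    P=cx[mp]; s=P>.5*(P.min()+P.max()); a,b=P[~s],P[s]
    print(n,"handle d",np.median(d[m]).round(5),"sep med",np.median(b)-np.median(a),"inner",np.percentile(b,5)-np.percentile(a,95),"outer",np.percentile(b,95)-np.percentile(a,5))
p,q=bot.read_camera("scene")[0],bot.read_camera("side")[0]
cv2.imwrite("pics/c12.png",np.hstack([cv2.resize(p[150:270,170:290],(396,396),interpolation=3),cv2.resize(q[230:350,320:440],(396,396),interpolation=3)]))
o=bot.get_obs();print(o["t"],o["eef_pos"].round(4),o["contact_force"].round(2))
E
```

```text
t: 20.85
eef_pos: [0.5256, -0.2703, 0.1447]
tool_rot: [0.001, -0.687, 0.727, -0.002]
contact_force: [-0.9, 0.9, 12.7]
gripper_width: 0.299
20.9 [ 0.52564582 -0.27034547  0.14471178] [ 0.00084687 -0.68657217  0.72705902 -0.00176473]
w8 handle d 0.1161 sep med 0.026488929704656265 inner 0.0190218919736927 outer 0.03403671400185745
w9 handle d 0.11603 sep med 0.02640937840931177 inner 0.01884111754435705 outer 0.03390703078297929
w12 handle d 0.11607 sep med 0.028086007432495914 inner 0.020615211823001064 outer 0.035719442779977906
21.0 [ 0.5256 -0.2703  0.1447] [-1.    0.62 11.3 ]
```

View pics/c12.png

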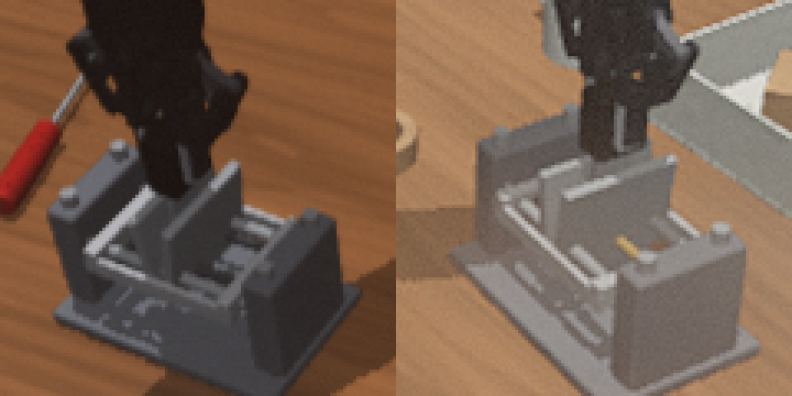

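Run:
```python
from station import bot
print(bot.hand_in()); o=bot.get_obs();print(o["t"],o["eef_pos"].round(4),o["contact_force"].round(2),o["gripper_width"])
```

```text
the job is handed in; nothing more can be done
None
the job is handed in; nothing more can be done
```

I pulled the slab-handled gauge out of the wooden stand and lowered it upright between the closer's jaw plates. I handed the job in at about 21 s with the gripper still holding it at 60 N.

**How far the sprung plate gave:** the checks differ a little, but all land near 2 mm.
- **Depth:** the blade is about 8 mm past first touch, which means about 2.0 mm.
- **Push:** the net force is about 12–14 N, up from about 5 N at first touch, which means about 2.1 mm.
- **Wrist camera:** the plates have separated by only about 1.7 mm.

**Other last checks:**
- **Tip:** it sits at about 57 mm, some 7 mm above the plates' bottom edges.
- **Grip and tilt:** the gauge did not slip in the grip, and the gripper leans only about 0.2°.
- **Other objects:** the pictures after the pull and over the closer showed the round-handled gauge still in its stand and nothing else moved. The last picture only covers the area around the closer.

The reading after hand-in was refused, so I have no check of the final second.

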